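Load the slide rinse lift

ROBOT

A 6-joint arm with a two-finger parallel gripper is mounted at the origin on the work surface. World frame = base frame: x ahead of the robot, y to its left, z up, the work surface at z = 0. Lengths are in m, angles in degrees, forces in N, time in s.
With the tool pointing down it reaches from about 0.425 to 1.125 m from the base axis. Payload 14.9 kg.
Tool frame: the origin (TCP) lies midway between the tips of the shut fingers; the grasp point (between the pads) lies 19 mm behind it (ctrl.grip_depth is the distance from the TCP to the grasp point, in m); z points along the fingers, y is the line along which they close (so a half turn about z gives the same grasp; the last joint's range is limited). The gripper opens to 91 mm and grips with 3 to 60 N. Pads are 32 mm wide; open, the fingers measure 118 mm over their backs; the gripper's body (76 mm by 178 mm) begins 60 mm behind the grasp point.
Start: joints at [70.915, 21.709, 99.362, -0, 58.929, -1.908], TCP at [0.207, 0.669, 0.214] pointing down, gripper open.
Joint ranges: [-158.91, 158.91], [-42.39, 125.64], [0.06, 152.35], [-60.88, 240.88], [17.5, 164.5], [-176.32, 176.32]. Speed limits (degrees/s): [108.29, 108.29, 136.94, 180, 180, 180].

INTERFACE

Orientations are given as [roll, pitch, yaw] about the fixed x, y, z axes, in that order (R = Rz(yaw) Ry(pitch) Rx(roll)).
In Python, from plant import ctrl, planner, sensors, vision gives the robot as it stands. Calls block until the motion is done:
- ctrl.movep(position, orientation): joint-space move of the TCP to a pose.
- ctrl.line_to(position, attitude=None, max_speed=0.15): straight line of the TCP; attitude=None keeps the orientation; max_speed is the mean speed in m/s.
- ctrl.goto_joints(angles): joint-space move.
- ctrl.gripper_to(opening, effort=None): finger opening in m; effort is the grip in N (None keeps the last); returns when the fingers have stopped.
- ctrl.dwell(seconds).
- planner.inverse_kinematics(position, orientation): joint angles nearest the present ones, or None.
- sensors.get_state(): the state.
- vision.read_camera(name): name is "side" or "top" or "wrist"; returns the picture (420x560x3 uint8, blue, green, red); there is no depth.
- vision.get_calibration(name): a dict with "fovy" (degrees; the focal length in pixels is half the picture's height over the tangent of half this angle, whatever the lens; pixels are square), "cx", "cy" (the principal point, pixels), "eye" and "orientation" of the camera in the world. Camera axes: x right, y up, looking along -z (the intrinsics and any distortion apply to the point x, -y, -z); pixel columns grow to the right and rows downward; lengths in m; the calibration is good to about 2 mm. The wrist camera is an equidistant fisheye: a pixel r from the principal point sees the ray r / f radians off the axis. A picture is of the moment at which its call begins: read the wrist's pose just before it. get_calibration takes no time and is no camera call; for the wrist camera it gives the pose at the moment of the call.
A pose or a line that the arm cannot do raises ctrl.IKError and nothing moves.
- ctrl.hand_in(): hands the job in; it is judged then, once.
The state is a dict: "t": time; "q": joint angles; "qvel": joint speeds; "tau": joint torques, N m; "ee_pos": TCP position; "ee_rot": TCP orientation; "force": force on the tool from outside, world axes, zero at the start; "wrist_torque": the same for the moment, N m; "finger_gap": finger opening in m; "gripper_force": force on a finger pad.
Only numpy, scipy, OpenCV 4.12 (cv2) and the standard library are available. Lean on these libraries where they do the work, as an engineer would, in place of code of your own. Each camera call takes 0.05 s, during which the arm holds its last target. There are 200 camera calls.

TASK

Using the red-knobbed star wheel, raise the rinse bath's hook rack all the way up to its stop. Then hang every slide basket on the bench by its handle, one to a hook, and when all of them hang free turn the wheel back until the rack is all the way down and the baskets hang in the bath. Do not shift the bottle, the well plate or the tip box.

Things in the scene. Friction and masses are not known exactly. Their poses are not given: they have to be found in the camera images.
- station: rinse station, bolted down: steel bath, a lift with a rack of three hooks over it, star wheel beside it. Origin on the bench under the bath's middle, x away from the robot, y towards the star wheel. Bath 160 (x) x 300 (y) mm outside, 6 mm walls, rim 95 mm high. Behind it two 20 mm columns at x = 100, y = +-120 mm, 257 mm high
- wheel_axis (a point): centre of the star wheel on its vertical axis at spoke height, 85 mm above the bench. Five level steel spokes 12 mm thick; hub radius 18 mm, its top 22 mm above this point; a red 20 mm ball at each spoke end, 73 mm from the axis. Gearbox top 30 mm below this point. Stays where left; 4 to 7 N at mid-spoke turn it
- guard_edge (a point): middle of the near edge of the clear guard that covers the wheel's far half: a roof 180 mm wide from here, 16 mm beyond the axis (station +x), to a rear wall 96 mm beyond it; roof top 26 mm above the spokes' middle. So spokes can be pushed only on the near half (station -x), one after another
- star (a joint): angle of the star wheel in rad, 0 (rack fully down) to 6.0 (rack fully up), a stop at each end. Grows anticlockwise seen from above: anticlockwise raises the rack, clockwise lowers it, 13 mm per rad. The spokes stand at this angle plus multiples of 72 degrees, measured anticlockwise from station x
- rack (a joint): height of the hook rack in m, 0 fully down to 0.078 fully up, driven by the star wheel only
- hook0 (a point): seat of the hook farthest from the star wheel: where the underside of the handle's peak rests, 225 mm above the bench with the rack fully up; moves with the rack; axes as the station's. A 7 mm round bar, as all three hooks: from the seat it turns up to an open tip towards station -x; the tip's top is 16 mm above the seat, its end 20 mm in front. Hooks are 88 mm apart along station y
- hook1 (a point): seat of the middle hook, like hook0. Behind the seat (station +x) the hook slopes up to the rack's crossbar, whose front is 69 mm behind the seat and top 33 mm above it. The handle goes on from the front with its top bar along station y: over the tip, then down
- hook2 (a point): seat of the hook next to the star wheel, like hook0
- basket0: white slide basket, loose, 140 g: open box 76 (own x) x 58 (own y) x 45 mm high with a steel bail handle over it in its own y-z plane, topped by a finger grip: a rigid block 26 (x) x 18 (y) mm, from 105 to 147 mm above the bottom, to pinch from above. Origin: centre of the underside, z up. Stands on the bench at the start, yaw up to 0.5 rad. Both halves alike: hangs either way round
- basket1: blue slide basket, loose, 140 g: open box 76 (own x) x 58 (own y) x 45 mm high with a steel bail handle over it in its own y-z plane, topped by a finger grip: a rigid block 26 (x) x 18 (y) mm, from 105 to 147 mm above the bottom, to pinch from above. Origin: centre of the underside, z up. Stands on the bench at the start, yaw up to 0.5 rad. Both halves alike: hangs either way round
- basket2: green slide basket, loose, 140 g: open box 76 (own x) x 58 (own y) x 45 mm high with a steel bail handle over it in its own y-z plane, topped by a finger grip: a rigid block 26 (x) x 18 (y) mm, from 105 to 147 mm above the bottom, to pinch from above. Origin: centre of the underside, z up. Stands on the bench at the start, yaw up to 0.5 rad. Both halves alike: hangs either way round
- eye0 (a point): underside of the peak of the white basket's handle, 99 mm above the basket's underside. The handle is an 8 mm round bar: uprights at own y = +-26 mm, top bar along own y in a flat roof shape, peak in the middle, 9 mm higher than at the uprights
- eye1 (a point): underside of the peak of the blue basket's handle, 99 mm above the basket's underside. The handle is an 8 mm round bar: uprights at own y = +-26 mm, top bar along own y in a flat roof shape, peak in the middle, 9 mm higher than at the uprights
- eye2 (a point): underside of the peak of the green basket's handle, 99 mm above the basket's underside. The handle is an 8 mm round bar: uprights at own y = +-26 mm, top bar along own y in a flat roof shape, peak in the middle, 9 mm higher than at the uprights
- bath_floor (a point): middle of the bath's inner floor
- bottle: amber bottle with blue cap, 60 mm across, 130 mm high, a bystander; origin at the centre of its underside
- wellplate: clear well plate, 85 x 127 x 17 mm, a bystander; origin at the centre of its underside
- tipbox: blue pipette tip box, 87 x 122 x 64 mm, a bystander; origin at the centre of its underside

How it is judged (in metres and radians):
On the way, in this order (a step that is already met when the one before it is completed fails the run):
1. the rack is raised fully (value of joint star above 5.7 rad), for 0.2 s.
2. with the rack still fully up, every basket hangs free by its handle, one to a hook (((horizontal distance between eye0 and hook0 below 0.02 m and z of eye0 in the frame of hook0 between -0.01 and 0.012 m) or (horizontal distance between eye0 and hook1 below 0.02 m and z of eye0 in the frame of hook1 between -0.01 and 0.012 m) or (horizontal distance between eye0 and hook2 below 0.02 m and z of eye0 in the frame of hook2 between -0.01 and 0.012 m)) and ((horizontal distance between eye1 and hook0 below 0.02 m and z of eye1 in the frame of hook0 between -0.01 and 0.012 m) or (horizontal distance between eye1 and hook1 below 0.02 m and z of eye1 in the frame of hook1 between -0.01 and 0.012 m) or (horizontal distance between eye1 and hook2 below 0.02 m and z of eye1 in the frame of hook2 between -0.01 and 0.012 m)) and ((horizontal distance between eye2 and hook0 below 0.02 m and z of eye2 in the frame of hook0 between -0.01 and 0.012 m) or (horizontal distance between eye2 and hook1 below 0.02 m and z of eye2 in the frame of hook1 between -0.01 and 0.012 m) or (horizontal distance between eye2 and hook2 below 0.02 m and z of eye2 in the frame of hook2 between -0.01 and 0.012 m)) and contact force between each of basket0, basket1, basket2 and the fingers below 0.1 N and value of joint star above 5.6 rad), for 0.2 s.
At the end, for the whole second after the job is handed in: every basket present hangs by its handle on a hook, one to a hook (handle peak within 20 mm of the seat sideways, -10 to +12 mm in height), tilted below 0.35 rad, slower than 0.1 m/s and not held, and the star wheel is within 0.3 rad of its fully-down stop (((horizontal distance between eye0 and hook0 below 0.02 m and z of eye0 in the frame of hook0 between -0.01 and 0.012 m) or (horizontal distance between eye0 and hook1 below 0.02 m and z of eye0 in the frame of hook1 between -0.01 and 0.012 m) or (horizontal distance between eye0 and hook2 below 0.02 m and z of eye0 in the frame of hook2 between -0.01 and 0.012 m)) and ((horizontal distance between eye1 and hook0 below 0.02 m and z of eye1 in the frame of hook0 between -0.01 and 0.012 m) or (horizontal distance between eye1 and hook1 below 0.02 m and z of eye1 in the frame of hook1 between -0.01 and 0.012 m) or (horizontal distance between eye1 and hook2 below 0.02 m and z of eye1 in the frame of hook2 between -0.01 and 0.012 m)) and ((horizontal distance between eye2 and hook0 below 0.02 m and z of eye2 in the frame of hook0 between -0.01 and 0.012 m) or (horizontal distance between eye2 and hook1 below 0.02 m and z of eye2 in the frame of hook1 between -0.01 and 0.012 m) or (horizontal distance between eye2 and hook2 below 0.02 m and z of eye2 in the frame of hook2 between -0.01 and 0.012 m)) and contact force between each of basket0, basket1, basket2 and the fingers below 0.1 N and angle between each of basket0, basket1, basket2's own z axis and vertical below 0.35 rad and linear speed of each of basket0, basket1, basket2 below 0.1 m/s and value of joint star below 0.3 rad); the robot touches nothing.
It fails at once if the bottle is shifted by more than 30 mm (distance of bottle from where it was at the start of the episode above 0.03 m).
It fails at once if the well plate is shifted by more than 30 mm (distance of wellplate from where it was at the start of the episode above 0.03 m).
It fails at once if the tip box is shifted by more than 30 mm (distance of tipbox from where it was at the start of the episode above 0.03 m).
Of basket0, basket1, basket2 only 2 to 3 are there at a start; the rules pass over those that are not, and their reading is None.
At some moment in a run one of basket0, basket1, basket2 may be knocked a few centimetres aside while the robot is not near it.
It also fails if it takes over 210 s, if anything falls off the work surface, if the arm or the gripper's body presses on something with over 40 N, if the wrist force passes 120 N, or if a joint passes its speed limit or range.

## Working session

There is one attempt and no reset: what is moved stays moved. The work goes in short steps, each a Python script; the robot and the scene stay as the last script left them, time stands still between calls to the robot, and variables do not carry over. Pictures are saved under pics/ and viewed, at most 14 in all, crops included, and the job is handed in when it is done.

```bash
ls; mkdir -p pics
python3 - <<'E'
from plant import ctrl, planner, sensors, vision
import cv2, numpy as np
a=vision.read_camera("top"); b=vision.read_camera("side")
cv2.imwrite("pics/top0.png",a); cv2.imwrite("pics/side0.png",b)
for n in("top","side","wrist"): print(n,vision.get_calibration(n))
s=sensors.get_state(); print(s["t"],s["ee_pos"],s["ee_rot"],s["finger_gap"],ctrl.grip_depth)
E
```

```text
pics
top {'fovy': 52.59169292261867, 'cx': 285.27458996290113, 'cy': 219.1534535141513, 'eye': array([ 0.38905973, -0.01563887,  1.15201743]), 'orientation': array([  8.54213786,   2.19964991, -91.28532943])}
side {'fovy': 55.07266886122412, 'cx': 280.44089976207675, 'cy': 208.6147925094062, 'eye': array([ 0.42321571, -0.71200413,  0.89834784]), 'orientation': array([ 42.06320027,   0.83556665, -13.04685539])}
wrist {'fovy': 65.70646984690485, 'cx': 283.80288891045086, 'cy': 211.8990688495958, 'eye': array([0.13750794, 0.68974803, 0.38464765]), 'orientation': array([-1.49818595e+01,  4.13922868e-02,  7.28142678e+01])}
0.1 [0.20662547 0.66843401 0.21335428] [-1.79941856e+02 -3.83944543e-03  1.62819284e+02] 0.09124089135483127 0.0188
```

View pics/top0.png

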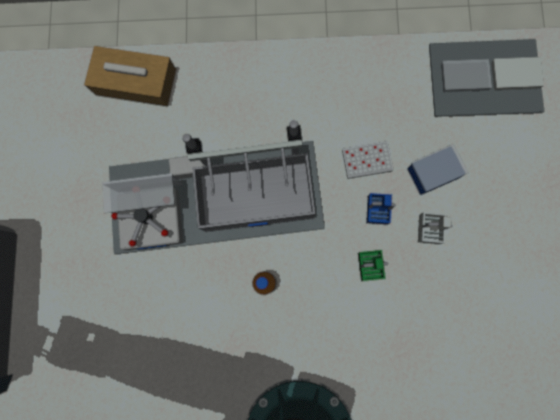

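View pics/side0.png

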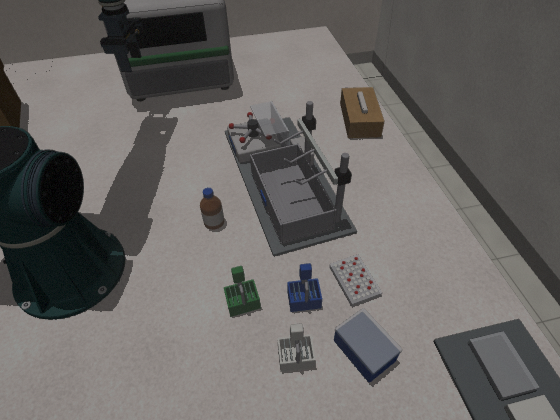

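The two views show the bath at about top (255,190), with the wheel hub at (141,215) to its left. The baskets are blue (378,208), white (432,228) and green (371,265). The bottle is at (264,282), the plate at (367,160) and the tip box at (437,170).

```bash
cat > h.py <<'E'
from plant import ctrl, planner, sensors, vision
import cv2, numpy as np
from scipy.spatial.transform import Rotation as R
def ray(cal,uv,fish=False):
    f=210/np.tan(np.radians(cal["fovy"]/2)); x=(uv[0]-cal["cx"]);y=(uv[1]-cal["cy"])
    if fish:
        r=np.hypot(x,y)+1e-9;th=r/f; d=np.array([np.sin(th)*x/r,-np.sin(th)*y/r,-np.cos(th)])
    else: d=np.array([x/f,-y/f,-1])
    d=R.from_euler("xyz",cal["orientation"],degrees=True).apply(d)
    return np.array(cal["eye"]),d/np.linalg.norm(d)
def onplane(cal,uv,z,fish=False):
    e,d=ray(cal,uv,fish); return e+d*(z-e[2])/d[2]
def tri(rs):
    A=0;b=0
    for e,d in rs:
        P=np.eye(3)-np.outer(d,d);A=A+P;b=b+P@e
    p=np.linalg.solve(A,b); return p,[np.linalg.norm((np.eye(3)-np.outer(d,d))@(p-e)) for e,d in rs]
def proj(cal,p,fish=False):
    f=210/np.tan(np.radians(cal["fovy"]/2))
    c=R.from_euler("xyz",cal["orientation"],degrees=True).inv().apply(np.array(p)-cal["eye"])
    x,y,z=c[0],-c[1],-c[2]
    if fish:
        r=np.hypot(x,y);k=np.arctan2(r,z)/r*f
    else:k=f/z
    return np.array([cal["cx"]+k*x,cal["cy"]+k*y])
def blobs(m,amin=8):
    n,_,s,c=cv2.connectedComponentsWithStats(m.astype(np.uint8)); return [(c[i].round(1),s[i][4]) for i in range(1,n) if s[i][4]>=amin]
def masks(im):
    h=cv2.cvtColor(im,cv2.COLOR_BGR2HSV);H,S,V=[h[...,i].astype(int) for i in range(3)]
    return dict(red=((H<6)|(H>174))&(S>150)&(V>70),green=(H>45)&(H<75)&(S>130)&(V>40),blue=(H>105)&(H<125)&(S>170)&(V>60))
E
python3 - <<'E'
from h import *
for n in("top","side"):
    im=cv2.imread(f"pics/{n}0.png"); cal=vision.get_calibration(n)
    for k,m in masks(im).items():
        for c,a in blobs(m): print(n,k,c,a,onplane(cal,c,.085).round(3) if k=="red" else onplane(cal,c,.0).round(3))
t=cv2.imread("pics/top0.png")
cv2.imwrite("pics/topcrop.png",cv2.resize(t[125:265,90:330],None,fx=3.3,fy=3.3,interpolation=cv2.INTER_CUBIC))
t=cv2.imread("pics/side0.png")
cv2.imwrite("pics/sidecrop.png",cv2.resize(t[230:375,215:345],None,fx=4,fy=4,interpolation=cv2.INTER_CUBIC))
E
```

```text
top red [113.9 215.4] 21 [0.573 0.465 0.085]
top red [164.2 232.3] 26 [0.525 0.332 0.085]
top red [132.  242.8] 23 [0.5   0.415 0.085]
top green [371.5 265.4] 449 [ 0.431 -0.203  0.   ]
top blue [382.2 199.2] 113 [ 0.611 -0.242  0.   ]
top blue [376.5 215. ] 151 [ 0.568 -0.224  0.   ]
top blue [258.2 223.8] 18 [0.552 0.099 0.   ]
top blue [261.6 282.6] 81 [0.393 0.092 0.   ]
side red [241.8 138.8] 8 [0.525 0.332 0.085]
```

View pics/topcrop.png

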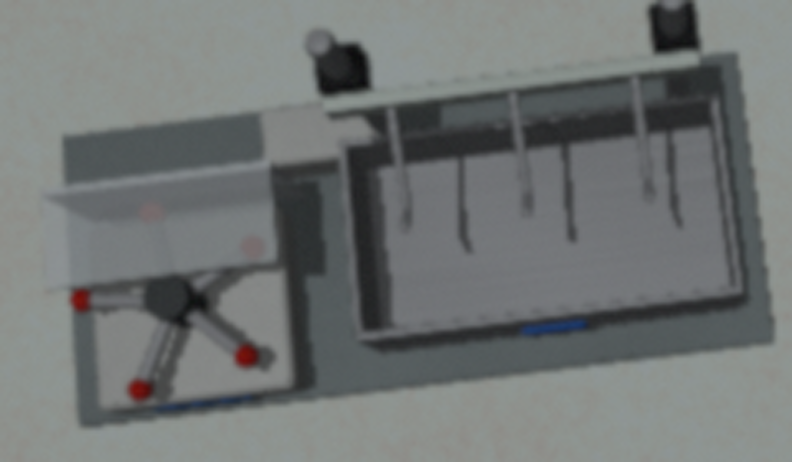

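View pics/sidecrop.png

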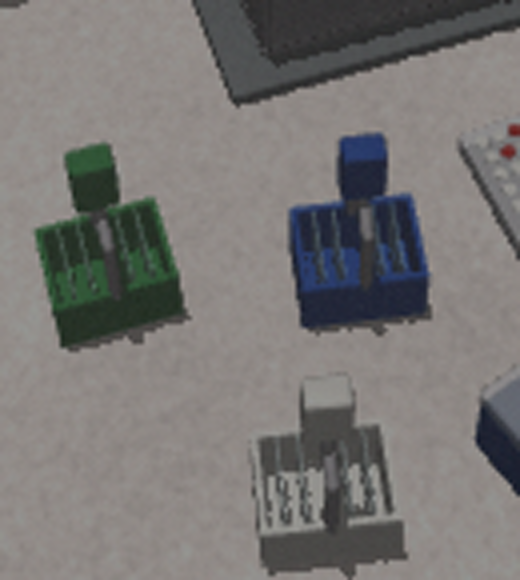

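```bash
cat > m.py <<'E'
from h import *
from scipy.optimize import least_squares
cal=vision.get_calibration("top"); cs=vision.get_calibration("side")
tc=lambda p:(p[0]/3.3+90,p[1]/3.3+125)
C=np.array([onplane(cal,tc(p),.095)[:2] for p in((362,338),(742,295),(340,145),(716,97))])
loc=np.array([(-80,150),(-80,-150),(80,150),(80,-150)])/1000
f=lambda v:np.ravel(v[:2]+loc@np.array([[np.cos(v[2]),-np.sin(v[2])],[np.sin(v[2]),np.cos(v[2])]]).T-C)
s=least_squares(f,[.65,.1,0]); print("station",s.x,np.degrees(s.x[2]),(s.fun*1000).round(1))
B=np.array([onplane(cal,p,.085)[:2] for p in((113.9,215.4),(132,242.8),(164.2,232.3),(90+150/3.3,125+213/3.3),(90+252/3.3,125+246/3.3))])
print(B.round(3))
g=lambda v:np.ravel(v[:2]+.073*np.array([(np.cos(v[2]+i*1.2566),np.sin(v[2]+i*1.2566)) for i in(1,2,3,0,4)])-B)
w=least_squares(g,[.57,.39,0]); print("wheel",w.x,np.degrees(w.x[2]),(w.fun*1000).round(1), "hub",onplane(cal,tc((168,297)),.107))
c,si=np.cos(s.x[2]),np.sin(s.x[2]); print("wheel in st",np.array([[c,si],[-si,c]])@(w.x[:2]-s.x[:2]))
# hook tips (rack down: tip top .147+.016)
for p in((406,225),(527,210),(650,197)):
    h=onplane(cal,tc(p),.16)[:2]; print("hook tip st",np.array([[c,si],[-si,c]])@(h-s.x[:2]))
for n,tp,sp in(("green",None,(240,273)),("blue",None,(306,271)),("white",None,(297,334))): print(n,onplane(cs,sp,.126).round(3))
E
python3 m.py
python3 - <<'E'
from h import *
t=cv2.imread("pics/top0.png")
cv2.imwrite("pics/topb.png",cv2.resize(t[185:290,340:465],None,fx=5,fy=5,interpolation=cv2.INTER_CUBIC))
E
```

```text
station [0.62372045 0.10097198 0.09516588] 5.452603367454948 [-3.9  4.3 -0.5 -2.7  2.4  0.9  2.1 -2.6]
[[0.573 0.465]
 [0.5   0.415]
 [0.525 0.332]
 [0.639 0.41 ]
 [0.61  0.328]]
wheel [0.56951229 0.39005009 0.27883266] 15.975934657239561 [-0.5 -1.6  0.6  0.2 -0.5  0.3  0.4 -0.1  0.   1.2] hub [0.56789227 0.38544269 0.107     ]
wheel in st [-0.02649401  0.29292106]
hook tip st [-0.00817525  0.0913676 ]
hook tip st [-0.00820542  0.00253895]
hook tip st [-0.009892   -0.08723969]
green [ 0.436 -0.2    0.126]
blue [ 0.583 -0.23   0.126]
white [ 0.525 -0.37   0.126]
```

View pics/topb.png

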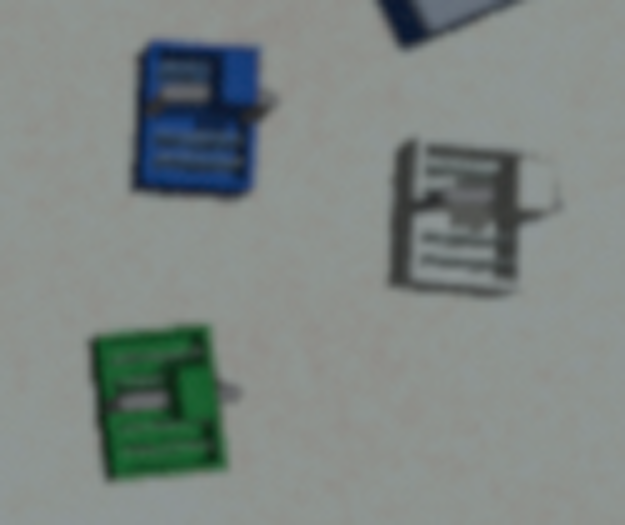

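```bash
cat > wheel.py <<'E'
from h import *
W=np.array([.5695,.390]); SY=5.45; Z=.070; ZT=.19
def pose(phi,v,z,u=.046):   # phi: spoke angle, world degrees
    a=np.radians(phi); p=W+u*np.array([np.cos(a),np.sin(a)])+v*np.array([-np.sin(a),np.cos(a)])
    y=phi
    return [p[0],p[1],z],[180,0,(y+180)%360-180]
def push(phi0,phi1,d,flim=25,contact=.0195,step=8):
    """push spoke at phi0 to phi1 (world deg), d=+1 anticlockwise; returns reached angle"""
    p,o=pose(phi0,-d*.028,ZT); ctrl.movep(p,o)
    f0=np.array(sensors.get_state()["force"])
    p,o=pose(phi0,-d*.028,Z); ctrl.line_to(p,o,max_speed=.1)
    f=np.array(sensors.get_state()["force"])-f0; print("down f",f.round(1))
    if abs(f[2])>15: print("blocked"); return None
    ph=phi0; v=-d*contact; n=0
    while d*(phi1-ph)>0:
        ph=ph+d*min(step,abs(phi1-ph)); p,o=pose(ph,v,Z); ctrl.line_to(p,o,max_speed=.07)
        f=np.array(sensors.get_state()["force"])-f0; fh=np.hypot(*f[:2])
        if fh>flim: print("stop force",fh.round(1),"at",ph); break
    print("end",ph,"f",f.round(1))
    p,o=pose(ph,v-d*.004,Z); ctrl.line_to(p,o,max_speed=.07)
    p,o=pose(ph,v-d*.004,ZT); ctrl.line_to(p,o,max_speed=.25)
    return ph
def look(name="wheel"):
    im=vision.read_camera("top"); cal=vision.get_calibration("top"); out=[]
    for c,a in blobs(masks(im)["red"],6):
        q=onplane(cal,c,.085)[:2]-W
        if .055<np.hypot(*q)<.09: out.append(round(float(np.degrees(np.arctan2(q[1],q[0])))%360,1))
    print("balls",out,"mod72",[round(o%72,1) for o in out],"t",sensors.get_state()["t"]); return im
E
python3 - <<'E'
from wheel import *
print(push(160,285,1))
im=look(); cv2.imwrite("pics/w1.png",im)
E
```

```text
down f [-0.4  0.3  0.5]
stop force 29.4 at 248
end 248 f [-27.5 -10.4  17.2]
248
balls [230.8, 159.0] mod72 [14.8, 15.0] t 7.1667
```

Run:
```python
from wheel import *
ctrl.movep([.45,.55,.25],[180,0,-90+34]) if False else None
p,o=pose(248,-.0235,.19)
ctrl.line_to([p[0]-.13,p[1]+.02,.25],o,max_speed=.25)
im=look(); s=vision.read_camera("side")
a=cv2.resize(im[125:275,85:335],None,fx=2.8,fy=2.8,interpolation=cv2.INTER_CUBIC);b=cv2.resize(s[70:250,200:370],None,fx=2,fy=2,interpolation=cv2.INTER_CUBIC)
k=np.zeros((a.shape[0],800,3),np.uint8);k[:,:700]=a;cv2.imwrite("pics/w2.png",k);cv2.imwrite("pics/w2s.png",b)
```

```text
balls [87.4, 232.1, 159.5] mod72 [15.4, 16.1, 15.5] t 7.9417
```

View pics/w2.png

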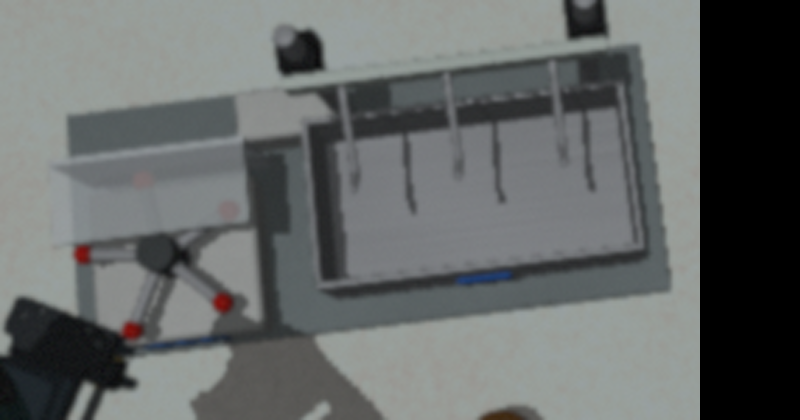

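The wheel did turn about 72° (balls again at 16° mod 72, hook shadows longer), but the push met 29 N at 248°. I'll log the next push in detail.

```bash
python3 - <<'E'
s=open('wheel.py').read()
s=s.replace('        if fh>flim','        ee=np.array(sensors.get_state()["ee_pos"]); print(round(ph),"f",f.round(1),"err",((ee-p)*1000).round(1),"tq",np.round(sensors.get_state()["wrist_torque"],1))\n        if fh>flim')
open('wheel.py','w').write(s)
E
python3 - <<'E'
from wheel import *
import wheel
print(push(159.5,285,1,flim=24))
p=np.array(sensors.get_state()["ee_pos"]); o=sensors.get_state()["ee_rot"]
ctrl.line_to([p[0]-.12,p[1]+.02,.25],o,max_speed=.3)
look()
E
```

```text
down f [-0.5 -0.1 -0.6]
168 f [-0.1  0.3 -0.3] err [0.3 0.2 0.6] tq [ 0.1  0.  -0. ]
176 f [-1.7  2.4 -0.2] err [0.4 0.5 0.4] tq [0.3 0.1 0. ]
184 f [-3.3  2.8  0.1] err [0.  0.5 0.2] tq [ 0.5  0.5 -0.1]
192 f [-4.7  2.3  0.6] err [-0.2  0.2  0. ] tq [ 0.4  0.6 -0.1]
200 f [-4.9  2.1  0.6] err [-0.2  0.1 -0. ] tq [ 0.3  0.7 -0.2]
208 f [-5.6  0.2  1.1] err [-0.2 -0.  -0. ] tq [ 0.2  0.8 -0.1]
216 f [-5.5  0.6  1.5] err [-0.2 -0.1 -0.1] tq [ 0.2  0.8 -0.1]
224 f [-5.9  0.4  0.5] err [-0.3 -0.2 -0.2] tq [ 0.1  0.8 -0.1]
232 f [-5.2  0.5  0.3] err [-0.3 -0.3 -0.2] tq [ 0.   0.8 -0.1]
240 f [-5.9 -0.4  0.1] err [-0.2 -0.3 -0.2] tq [-0.   0.8 -0.1]
248 f [-26.7 -10.3  14.1] err [-3.3 -1.8 -0.9] tq [-1.5  3.1 -0.7]
stop force 28.6 at 247.5
end 247.5 f [-26.7 -10.3  14.1]
247.5
balls [87.4, 233.0, 160.3] mod72 [15.4, 17.0, 16.3] t 15.4833
```

Contact lags about 12° because the fingertips are thin. The block at 248° repeats and its force points along station -x and up, so I take it that the gripper body meets the lift housing. I'll use proven strokes up to 244° and finish on the stop.

```bash
sed -i 's/print(round(ph),"f"/0 and print(round(ph),"f"/' wheel.py
python3 - <<'E'
from wheel import *
for k in range(2):
    push(160,244,1,flim=20,step=14)
print(look() is not None)
push(158,238,1,flim=18,step=6)
p=np.array(sensors.get_state()["ee_pos"]); o=sensors.get_state()["ee_rot"]
ctrl.line_to([p[0]-.12,p[1]+.02,.25],o,max_speed=.3)
im=look(); s=vision.read_camera("side"); cv2.imwrite("pics/s3.png",s); cv2.imwrite("pics/t3.png",im)
E
```

```text
down f [ 0.8 -0.8  0.1]
end 244 f [-10.9  -3.6   4.6]
down f [-0.8 -0.2  1.1]
stop force 54.6 at 230
end 230 f [-54.6   0.4  37.1]
balls [277.7, 204.3] mod72 [61.7, 60.3] t 27.1083
True
down f [-1.7  2.8 -1.8]
stop force 67.1 at 164
end 164 f [ -9.5  66.4 -19. ]
balls [277.3, 133.2, 206.3] mod72 [61.3, 61.2, 62.3] t 31.5333
```

The wheel is on its upper stop: the balls sit at 61.3° mod 72, which matches star = 6.0. Next I'll look with the wrist camera over the baskets and the hooks.

Run:
```python
from h import *
import pickle
o=sensors.get_state()["ee_pos"]; print(o)
ctrl.movep([.58,.08,.42],[180,0,5.5]); ctrl.dwell(.15)
cb=vision.get_calibration("wrist"); b=vision.read_camera("wrist")
ctrl.movep([.47,-.24,.34],[180,0,0]); ctrl.dwell(.15)
ca=vision.get_calibration("wrist"); a=vision.read_camera("wrist"); t=vision.read_camera("top")
pickle.dump((ca,cb),open("cal.pkl","wb")); cv2.imwrite("pics/wa.png",a); cv2.imwrite("pics/wb.png",b); cv2.imwrite("pics/t4.png",t); print(sensors.get_state()["t"])
```

```text
[0.41200436 0.44444398 0.24869422]
35.1417
```

View pics/wa.png

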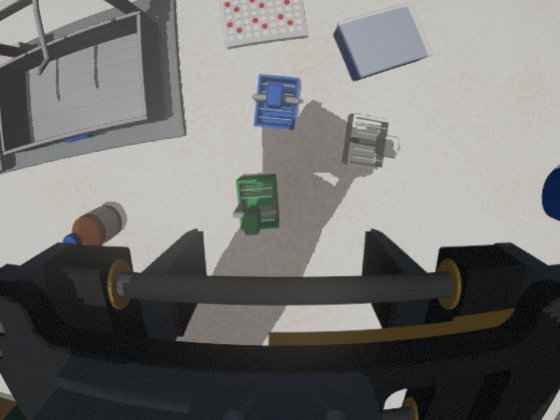

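View pics/wb.png

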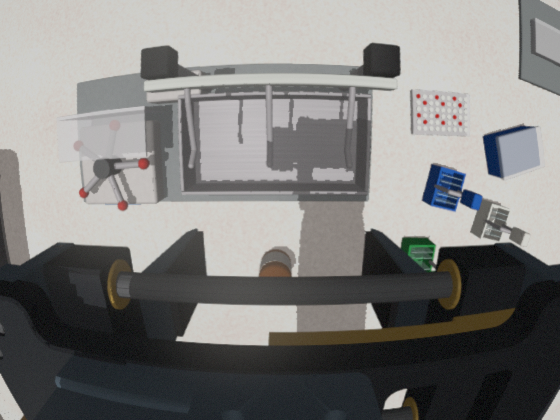

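Run:
```python
import cv2
a=cv2.imread("pics/wa.png");b=cv2.imread("pics/wb.png")
cv2.imwrite("pics/wac.png",cv2.resize(a[65:240,230:410],None,fx=3.4,fy=3.4,interpolation=cv2.INTER_CUBIC))
cv2.imwrite("pics/wbc.png",cv2.resize(b[70:205,140:400],None,fx=3,fy=3,interpolation=cv2.INTER_CUBIC))
```

```text
(no output)
```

View pics/wac.png

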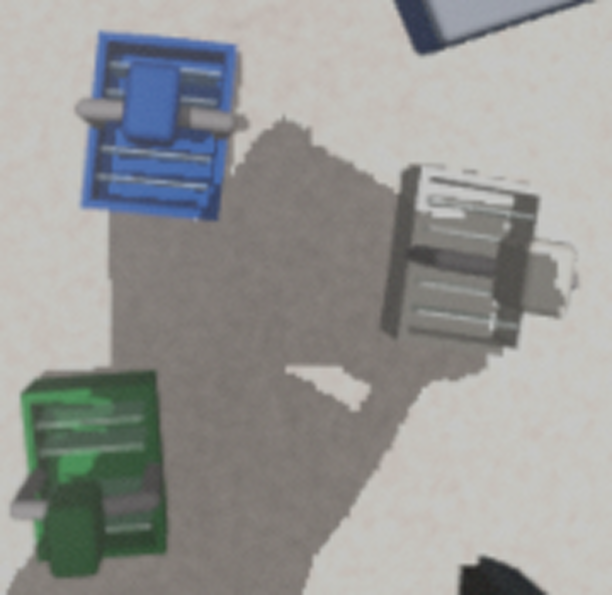

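View pics/wbc.png

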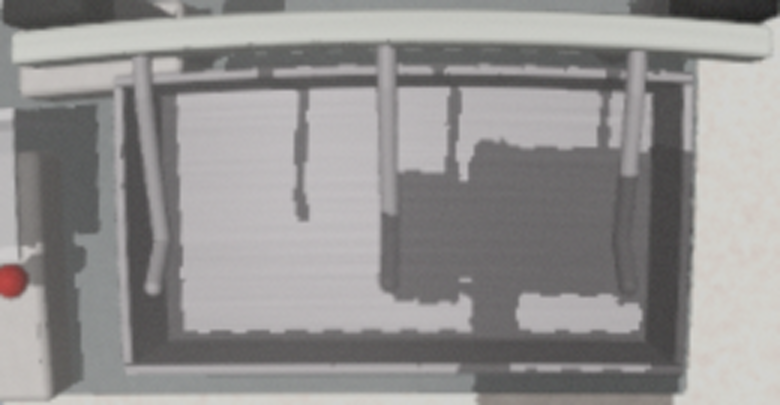

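```bash
cat > m2.py <<'E'
from h import *
import pickle
ca,cb=pickle.load(open("cal.pkl","rb"))
A=lambda p:(p[0]/3.4+230,p[1]/3.4+65); B=lambda p:(p[0]/3+140,p[1]/3+70)
rims=dict(blue=[(100,33),(237,45),(217,215),(83,205)],white=[(420,165),(540,192),(520,347),(400,335)],green=[(28,390),(157,375),(166,552),(40,558)])
gt=dict(blue=(153,96),white=(553,280),green=(76,540))
for k,c in rims.items():
    P=np.array([onplane(ca,A(p),.045,True)[:2] for p in c]); L=(P[0]+P[1]-P[2]-P[3])/2; w=(P[0]+P[3]-P[1]-P[2])/2
    y1=np.degrees(np.arctan2(L[1],L[0]));y2=np.degrees(np.arctan2(-w[0],w[1]))
    print(k,P.mean(0).round(4),"L",np.linalg.norm(L).round(4),np.linalg.norm(w).round(4),"yaw",y1.round(1),y2.round(1),"grip",onplane(ca,A(gt[k]),.147,True).round(4))
H=[onplane(cb,B(p),.2375,True)[:2] for p in((627,295),(388,290),(152,292))]
S=[onplane(cb,B(p),.222,True)[:2] for p in((618,242),(388,240),(161,240))]
H=np.array(H); d=H[2]-H[0]; print("tips",H.round(4),"bends",np.round(S,4),"spacing",np.linalg.norm(d)/2,"yaw",np.degrees(np.arctan2(-d[0],d[1])))
a=np.radians(5.45);print("seats",(H+.02*np.array([np.cos(a),np.sin(a)])).round(4))
for n,uv in(("redR",(143,163)),("red2",(123,206)),("red3",(84,193))): print(n,onplane(cb,uv,.085,True).round(4))
E
python3 m2.py
```

```text
blue [ 0.5807 -0.2296] L 0.0732 0.0567 yaw -6.0 -5.0 grip [ 0.5818 -0.2298  0.147 ]
white [ 0.5256 -0.3631] L 0.0711 0.0545 yaw -5.5 -6.7 grip [ 0.5239 -0.3656  0.147 ]
green [ 0.4322 -0.2024] L 0.0774 0.0561 yaw 2.4 4.7 grip [ 0.4318 -0.2027  0.147 ]
tips [[0.6152 0.0111]
 [0.6079 0.0988]
 [0.5999 0.1871]] bends [[0.6335 0.0139]
 [0.625  0.101 ]
 [0.6182 0.1889]] spacing 0.08833277533469366 yaw 4.966080149631365
seats [[0.6352 0.013 ]
 [0.6278 0.1007]
 [0.6199 0.189 ]]
redR [0.579  0.3152 0.085 ]
red2 [0.5014 0.3548 0.085 ]
red3 [0.5182 0.4394 0.085 ]
```

```bash
cat > hang.py <<'E'
from h import *
SEAT=np.array([[.634,.013],[.627,.101],[.6195,.189]]); HY=5.2; G=.112
a=np.radians(HY); X=np.array([np.cos(a),np.sin(a)])
def F(): return np.array(sensors.get_state()["force"]).round(1)
def T(): return round(sensors.get_state()["t"],1)
def pick(xy,yaw):
    o=[180,0,yaw]
    ctrl.gripper_to(.06); ctrl.movep([*xy,G+.075],o); f0=F()
    ctrl.line_to([*xy,G],o,max_speed=.12); print("down f",F()-f0)
    ctrl.gripper_to(.0,effort=20); s=sensors.get_state(); print("gap",s["finger_gap"],"gf",s["gripper_force"])
    ctrl.line_to([*xy,G+.2],o,max_speed=.2); s=sensors.get_state(); print("lifted gap",s["finger_gap"],"t",T())
def hang(h):
    o=[180,0,HY]; P=lambda dx,z:[*(SEAT[h]+dx*X),z+.126+G]
    ctrl.movep(P(-.08,.06),o); ctrl.line_to(P(-.08,.035),o); f0=F()
    ctrl.line_to(P(0,.035),o,max_speed=.12); print("in f",F()-f0,"gap",sensors.get_state()["finger_gap"])
    ctrl.line_to(P(0,.006),o,max_speed=.06); print("low f",F()-f0)
    ctrl.line_to(P(0,.0005),o,max_speed=.03); print("seat f",F()-f0)
def release(h):
    o=[180,0,HY]; P=lambda dx,z:[*(SEAT[h]+dx*X),z+.126+G]
    ctrl.gripper_to(.034); ctrl.dwell(.2); ctrl.line_to(P(0,.07),o,max_speed=.15)
    ctrl.line_to(P(-.1,.09),o,max_speed=.3); print("t",T())
E
python3 - <<'E'
from hang import *
pick((.432,-.2025),3.5); hang(2)
cv2.imwrite("pics/s5.png",vision.read_camera("side"))
print(T())
E
```

```text
down f [-0.3  0.7 -0.3]
gap 0.017873707477324315 gf 19.99969482421875
lifted gap 0.0175199317701793 t 39.1
in f [-1.9  1.  -1.7] gap 0.017907147062668737
low f [ 2.3 -0.2  0.2]
seat f [10.4  1.5  3. ]
42.8
```

Run:
```python
import cv2
s=cv2.imread("pics/s5.png"); cv2.imwrite("pics/s5c.png",cv2.resize(s[60:260,210:370],None,fx=3,fy=3,interpolation=cv2.INTER_CUBIC))
```

```text
(no output)
```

View pics/s5c.png

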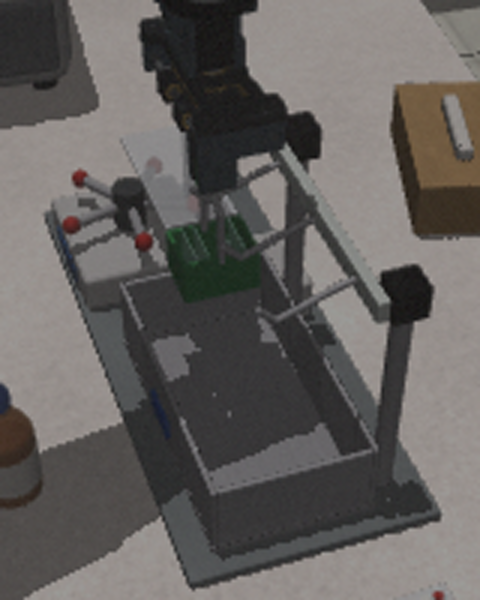

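The green basket is over hook2 and in the hook. The +x force says it leans on the tip side, so I'll nudge it +x and release.

Run:
```python
from hang import *
p=np.array(sensors.get_state()["ee_pos"]); o=[180,0,HY]
for d in(.002,.004,.006):
    q=p.copy(); q[2]=.2385; q[:2]=SEAT[2]+d*X; ctrl.line_to(q,o,max_speed=.03); print(d,F())
    if F()[0]<3: break
ctrl.gripper_to(.034); ctrl.dwell(.2); ctrl.line_to([q[0],q[1],.31],o,max_speed=.15)
ctrl.line_to([q[0]-.1,q[1],.34],o,max_speed=.3); print(T())
top=vision.read_camera("top"); cv2.imwrite("pics/t6.png",top)
side=vision.read_camera("side"); cv2.imwrite("pics/s6.png",side)
t0=cv2.imread("pics/top0.png"); s0=cv2.imread("pics/side0.png")
for n,im,ref,boxes in(("top",top,t0,dict(blue=(358,405,185,230),white=(410,460,205,250))),("side",side,s0,dict(blue=(280,330,255,315),white=(270,325,318,375)))):
    for k,(x0,x1,y0,y1) in boxes.items(): print(n,k,"diff",cv2.absdiff(im,ref)[y0:y1,x0:x1].mean().round(1))
for n,im in(("top",top),("side",side)): 
    m=masks(im); print(n,[(k,[b for b in blobs(m[k],30)]) for k in("green","blue")])
```

```text
0.002 [7.4 0.8 2. ]
0.004 [ 3.  -0.3  5.1]
0.006 [-5.6 -0.3  8.2]
45.3
top blue diff 33.5
top white diff 37.4
side blue diff 1.9
side white diff 1.8
top [('green', [(array([207.5, 175.3]), np.int32(191))]), ('blue', [(array([416., 180.]), np.int32(73)), (array([379.3, 207.8]), np.int32(292)), (array([261.7, 282.5]), np.int32(61))])]
side [('green', []), ('blue', [])]
```

```bash
cat >> hang.py <<'E'
SEAT=SEAT+.0042*X
def check(n):
    side=vision.read_camera("side"); cv2.imwrite(f"pics/s{n}.png",side); s0=cv2.imread("pics/side0.png")
    for k,(x0,x1,y0,y1) in dict(blue=(280,330,255,315),white=(270,325,318,375)).items(): print(k,"diff",cv2.absdiff(side,s0)[y0:y1,x0:x1].mean().round(1))
E
python3 - <<'E'
from hang import *
pick((.5812,-.2297),-5.5); hang(1); release(1); check(7)
E
```

```text
down f [0.4 0.6 0.2]
gap 0.0178472333591875 gf 19.999895095825195
lifted gap 0.0178436345236607 t 50.3
in f [-0.7  0.6  0.9] gap 0.01778351578247226
low f [-0.4 -0.5  1.2]
seat f [ 1.6 -0.5  5.9]
t 55.4
blue diff 38.6
white diff 25.9
```

The patch around the white basket has changed, so it may have been knocked. I'll check.

Run:
```python
from h import *
import pickle
ctrl.movep([.47,-.30,.34],[180,0,0]); ctrl.dwell(.15)
ca=vision.get_calibration("wrist"); a=vision.read_camera("wrist"); pickle.dump(ca,open("cal8.pkl","wb"))
s=cv2.imread("pics/s7.png")
k=np.zeros((600,800,3),np.uint8); k[:420,:300]=s[:,150:450]
k[:600,300:800]=cv2.resize(a[40:240,220:387] if 0 else a[40:240,225:392],(500,600),interpolation=cv2.INTER_CUBIC)
cv2.imwrite("pics/v8.png",k); cv2.imwrite("pics/w8.png",a)
```

```text
(no output)
```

View pics/v8.png

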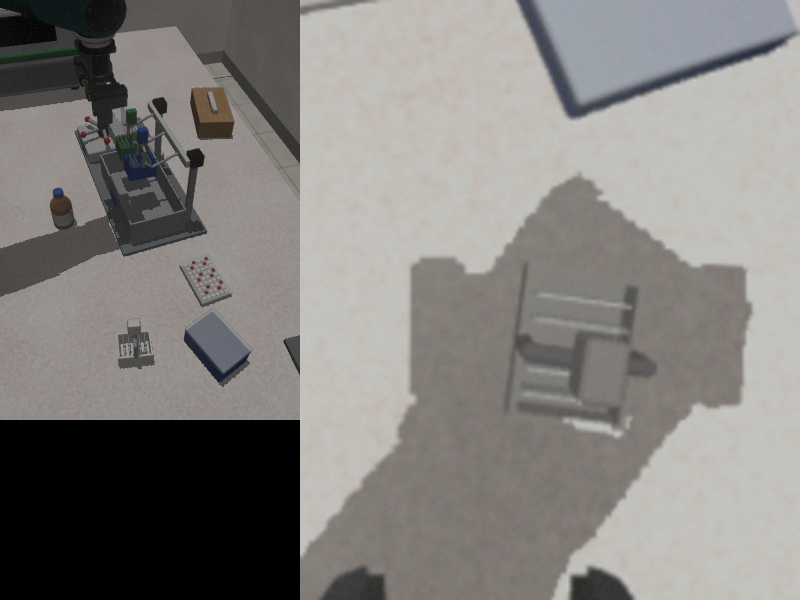

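The knocked white basket still stands upright. Its rim corners in this crop are (526,263), (637,285), (620,425) and (508,412). Green and blue both hang.

Run:
```python
from hang import *
import pickle
ca=pickle.load(open("cal8.pkl","rb")); A=lambda p:((p[0]-300)/2.994+225,p[1]/3+40)
P=np.array([onplane(ca,A(p),.045,True)[:2] for p in((526,263),(637,285),(620,425),(508,412))]); L=(P[0]+P[1]-P[2]-P[3])/2; w=(P[0]+P[3]-P[1]-P[2])/2
y1=np.degrees(np.arctan2(L[1],L[0]));y2=np.degrees(np.arctan2(-w[0],w[1])); c=P.mean(0); g=onplane(ca,A((608,368)),.147,True)[:2]
print(c,np.linalg.norm(L),np.linalg.norm(w),y1,y2,"grip",g)
if np.linalg.norm(c-g)<.01:
    pick((c+g)/2,(y1+y2)/2); hang(0); release(0); check(9)
```

```text
[ 0.50289142 -0.3460388 ] 0.07049971588846071 0.05468662197971571 -6.022667665185532 -8.179128631263476 grip [ 0.50381551 -0.34920183]
down f [ 1.  -1.7  0.8]
gap 0.017870461377332048 gf 19.99915301799774
lifted gap 0.01803274329397712 t 61.0
in f [0.4 0.  1.1] gap 0.018073179699216825
low f [-1.1 -0.2  0.5]
seat f [4.2 0.1 1.8]
t 66.2
blue diff 47.7
white diff 26.9
```

```bash
cat >> wheel.py <<'E'
def pose(phi,v,z,u=.046):
    a=np.radians(phi); p=W+u*np.array([np.cos(a),np.sin(a)])+v*np.array([-np.sin(a),np.cos(a)])
    return [p[0],p[1],z],[180,0,min(phi,165) if v>0 else phi]
def aside():
    p=np.array(sensors.get_state()["ee_pos"]); ctrl.line_to([.42,.42,.22],sensors.get_state()["ee_rot"],max_speed=.35)
E
python3 - <<'E'
from wheel import *
ctrl.line_to([.43,.25,.33],max_speed=.3); ctrl.gripper_to(0)
ctrl.movep([.42,.42,.25],[180,0,165])
im=look(); s=vision.read_camera("side")
k=np.zeros((560,800,3),np.uint8);k[:560,:448]=cv2.resize(s[60:260,210:370],None,fx=2.8,fy=2.8,interpolation=cv2.INTER_CUBIC)
b=cv2.resize(im[120:260,190:330],None,fx=2.5,fy=2.5,interpolation=cv2.INTER_CUBIC);k[:350,450:800]=b
cv2.imwrite("pics/v9.png",k)
E
```

```text
balls [268.7, 124.8] mod72 [52.7, 52.8] t 70.1667
```

View pics/v9.png

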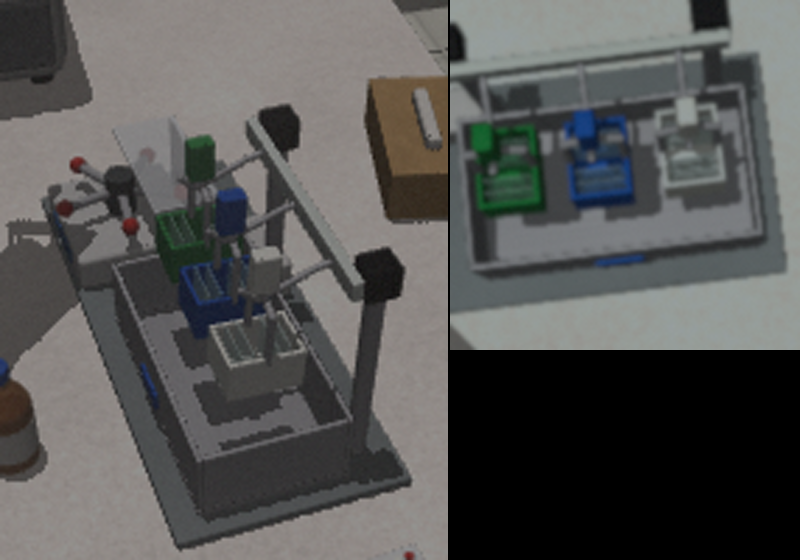

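All three baskets hang, one to a hook. The wheel has crept to about 5.85 rad, which is above the 5.6 limit. Now I'll lower the rack.

Run:
```python
from wheel import *
print(push(196.7,100,-1,flim=22,step=8)); aside(); look()
```

```text
down f [-1.1 -0.4  0.6]
end 100.0 f [-2.2 -1.2  1.5]
100.0
balls [102.1, 246.7, 172.9] mod72 [30.1, 30.7, 28.9] t 77.3333
```

Run:
```python
from wheel import *
for k in range(3):
    push(173,100,-1,flim=22,step=8)
    aside(); im=look()
cv2.imwrite("pics/t10.png",im)
```

```text
down f [-0.   0.4  0.2]
end 100 f [-1.  -1.9 -0.1]
balls [102.1, 246.6, 172.9] mod72 [30.1, 30.6, 28.9] t 84.25
down f [ 0.1 -0.2  0.8]
end 100 f [-1.7 -1.6 -0.5]
balls [102.1, 246.6, 172.9] mod72 [30.1, 30.6, 28.9] t 91.1667
down f [-0.8 -0.8 -0.8]
end 100 f [-1.6 -2.2  0.3]
balls [102.1, 246.8, 172.9] mod72 [30.1, 30.8, 28.9] t 98.0833
```

Run:
```python
from wheel import *
print(push(173,115,-1,flim=13,step=3))
aside(); im=look(); s=vision.read_camera("side")
k=np.zeros((560,800,3),np.uint8);k[:560,:448]=cv2.resize(s[60:260,210:370],None,fx=2.8,fy=2.8,interpolation=cv2.INTER_CUBIC)
k[:350,450:800]=cv2.resize(im[120:260,190:330],None,fx=2.5,fy=2.5,interpolation=cv2.INTER_CUBIC)
cv2.imwrite("pics/v11.png",k)
```

```text
down f [-0.7  0.8 -0.1]
stop force 17.5 at 146
end 146 f [ -6.7 -16.2  10.5]
146
balls [222.2, 150.2] mod72 [6.2, 6.2] t 104.3083
```

View pics/v11.png

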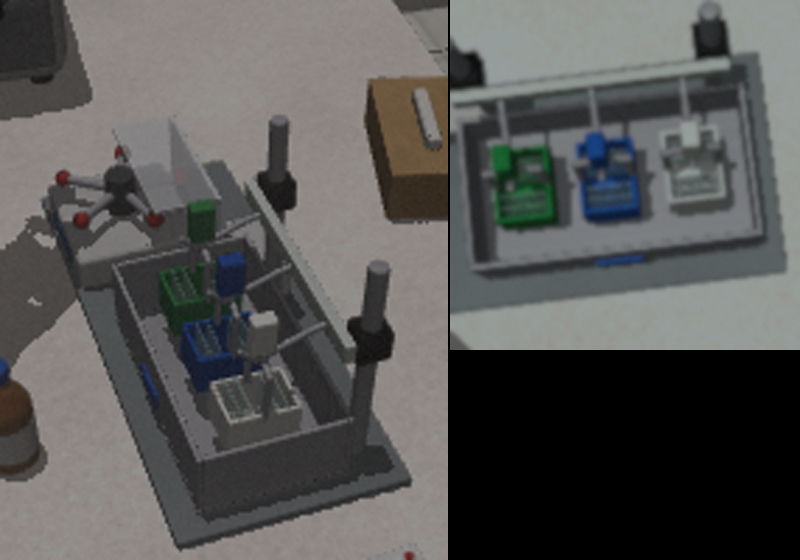

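The rack is fully down: the spokes are at 6.2° mod 72, so star is about 0.02 rad. All three baskets hang inside the bath, so I'm handing in.

```bash
python3 -c "
from plant import ctrl
print(ctrl.hand_in())"
```

```text
the job is handed in; nothing more can be done
None
```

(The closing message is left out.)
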